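# Swap the empty tablet jar behind the laundry bottles

## Robot

A 6-joint arm with a two-finger parallel gripper is mounted at the origin on the work surface. World frame = base frame: x ahead of the robot, y to its left, z up, the work surface at z = 0. Lengths are in m, angles in rad, forces in N, time in s.
With the tool pointing down it reaches from about 0.275 to 0.75 m from the base axis. Payload 10.2 kg.
Tool frame: the origin (TCP) lies between the finger pads; the fingertips stand 14 mm ahead of it and the grasp point (between the pads) lies 5 mm behind it; z points along the fingers, y is the line along which they close (so a half turn about z gives the same grasp; the last joint's range is limited). The gripper opens to 85 mm and grips with 20 to 120 N. Pads are 22 mm wide; open, the fingers measure 114 mm over their backs; the gripper's body (76 mm by 85 mm) begins 54 mm behind the grasp point. The pads swing forward as they close: fully open they stand 13 mm farther back than shut.
Start: joints at [-1.493, 0.313, 1.498, -0, 1.331, -0.223], TCP at [0.156, -0.501, 0.245] pointing down, gripper open.
Joint ranges: [-2.94, 2.94], [-0.97, 2.17], [0.19, 2.56], [-1.23, 4.37], [0.02, 3.11], [-2.88, 2.88]. Speed limits (rad/s): [2.39, 2.39, 3.01, 3.14, 3.14, 3.14].

## Interface

Orientations are given as a rotation vector (axis times angle).
In Python, from plant import arm, vision, finder gives the robot as it stands. The module is installed in compiled form; this text tells all that it offers.
- The arm moves only by the shell command python3 -m handwheel 'ROWS' [FORCE]. ROWS is JSON, a list that holds one entry, the list of rows, each a list of 5 numbers: the finger opening in mm, from 0 to 85.4, then the shift along the tool's x, y, z in mm, then the turn about the tool's z in rad. In form: [[[gripper, x, y, z, yaw], ...]]. A call has exactly 10 rows; each row shifts and turns the commanded pose from where the row before left it, along the tool's axes as they then stand; what a row does not reach is not made up. A row lasts 1/12 s, in which the tool goes at most 41.7 mm and 7.16 degrees, less where a joint would pass 70% of its speed; a pose out of reach is approached as far as the arm can. A call with a gripper value outside its range is refused whole. The fingers move at their own pace and stop on an object; FORCE is the grip in N (left out, the last holds). Time passes only in rows, so rows that do not move let the fingers close, or fill a call up. It gives the time, the measured TCP pose, the force, the opening and the grip force at its end, in the units of the state.
- arm.get_obs(): the state, without advancing time (a new reading comes with each control period).
- vision.snapshot(name): name is "side" or "top"; returns (picture, depth): 480x640x3 uint8, red, green, blue; 480x640 float32, m along the optical axis (not along the pixel's ray), 0 where there is no reading.
- vision.camera_model(name): a dict with "fx", "fy", "cx", "cy" (pixels), "k1" (the pictures are not rectified: a ray, as slopes to the right and down, at radius r is drawn at 1 + k1 r^2 times it, then the intrinsics apply), "R" (3x3) and "t" (3): a world point X has camera coordinates R X + t. Camera axes: x right, y down, z forward; pixel columns grow to the right and rows downward; lengths in m; the calibration is good to about 2 mm. A picture is of the moment at which its call begins. camera_model takes no time and is no camera call.
- arm.hand_in(): hands the job in; it is judged then, once.
Trained networks look in the newest picture that a camera, given by its name, has taken for a name from the list of things; names that differ only in an ending like _2 or _b are one class to them, and where a whole thing is asked for, a point or a joint stands for the part that bears it (a point fixed in the world has none). Each returns a list of dicts, best first, with "conf" (0 to 1); they miss things now and then, are a little off and sometimes report something else, mostly with a low value. They report only what shows in the picture. A call takes as long as a camera call. They do not tell look-alikes from the thing itself.
- finder.outline_of(camera, label): "pixels" (480x640 bool, what is visible of it) and "box" ([centre column, centre row, width, height] in pixels, round what is visible of it).
- finder.place_of(camera, label): "at" ([row, column] in pixels: a listed point, or the origin of a listed thing).
The state is a dict: "t": time; "joint_pos": joint angles; "joint_velocities": joint speeds; "joint_efforts": joint torques, N m; "ee_pos": TCP position; "eef_rot": TCP orientation; "force": force on the tool from outside, world axes, zero at the start; "ft_torque": the same for the moment, N m; "opening": finger opening in m; "gripper_force": force on a finger pad.
Only numpy, scipy, OpenCV 4.12 (cv2) and the standard library are available. Lean on these libraries where they do the work, as an engineer would, in place of code of your own. Each camera call takes 0.05 s, during which the arm holds its last target. There are 200 camera calls.

## Task

Swap the empty jar at the back of the supply stand: first move both bottles in front of it onto the long grey side tray, then lift out the red-lidded jar and stand it in the small black tray, and put the full yellow-lidded jar on the white pad where the red one stood. Only then put the bottles back, each upright in the middle of the disc of its own colour. Leave the mug where it is.

Things in the scene. Friction and masses are not known exactly. Their poses are not given: they have to be found in the camera images.
- bottle_blue: upright all-blue detergent bottle with a paper label band, 140 mm tall: round body 52 mm across up to 94 mm, short neck, round cap 42 mm across from 100 to 140 mm (grip the cap from above). About 0.3 kg. Origin: centre of the underside; z up. Starts on the blue disc.
- bottle_green: the same bottle all in green. Origin: centre of the underside; z up. Starts on the green disc.
- jar_red: the empty tablet jar: grey round jar 53 mm across with a red lid 54 mm across, 60 mm tall, lid from 44 to 60 mm. About 0.08 kg. Origin: centre of the underside; z up. Starts on the stand's white pad, close behind the two bottles (11 mm gap to each).
- jar_yellow: the full tablet jar: white round jar 53 mm across with a yellow lid 54 mm across, 60 mm tall, about 0.25 kg. Origin: centre of the underside; z up. Starts on the counter at one side.
- stand: fixed low wooden supply stand, a flat board 135 x 170 mm and 6 mm thick, no rim. Origin: on the counter under the centre of its round white jar pad (60 mm across, pad top 9 mm above the origin). x points to the back, away from the bottles (the board reaches from x = -95 to +40 mm, y = +-85 mm); z up.
- disc_blue: fixed blue disc 68 mm across and 3 mm thick on the stand, 48 mm in front of the pad's centre and 42 mm to its left or right. Origin: centre of its underside, 6 mm above the counter; its top is 3 mm higher.
- disc_green: fixed green disc, the same size, at the other side (the discs' centres are 84 mm apart). Origin: centre of its underside; its top is 3 mm higher.
- side_tray: fixed long grey tray on the counter, 120 mm along its x, 200 mm along its y, with a rim 4 mm thick and 8 mm high; inner floor 4 mm above the origin. Origin: centre of the underside. Side area for both bottles.
- empties_tray: fixed small square black tray on the counter, 92 x 92 mm, rim 4 mm thick and 12 mm high; inner 84 x 84 mm floor 4 mm above the origin. Origin: centre of the underside.
- mug: loose terracotta mug, 76 mm across and 85 mm tall, handle at its +y, standing on the counter at one side; a bystander. Origin: centre of the underside.
Not all that is in view belongs to the job. Of the things that look like the bottle_green, the smaller one is meant.

How it is judged:
By the outcome, as a careful person would: the job done as asked, in the order asked, and still so for the second after the job is handed in, with the robot touching nothing.
It also fails if it takes over 139 s, if anything falls off the work surface, if the arm or the gripper's body presses on something with over 40 N, if the wrist force passes 120 N, or if a joint passes its speed limit or range.

## Working session

There is one attempt and no reset: what is moved stays moved. The work goes in short steps, Python scripts to look and compute and a shell command to move; the robot and the scene stay as the last step left them, time stands still between calls to the robot, and variables do not carry over. Pictures are saved under pics/ and viewed, at most 14 in all, crops included, and the job is handed in when it is done.

```bash
mkdir -p pics; python3 - <<'E'
from plant import arm, vision, finder
import cv2,numpy as np
for n in("top","side"):
    p,d=vision.snapshot(n); cv2.imwrite(f"pics/{n}0.png",p[:,:,::-1]); np.savez(f"{n}0.npz",p=p,d=d)
    m=vision.camera_model(n); print(n,{k:np.round(v,3).tolist() for k,v in m.items()})
print(arm.get_obs())
E
```

```text
top {'fx': 577.425, 'fy': 577.425, 'cx': 324.364, 'cy': 249.283, 'k1': -0.044, 'R': [[0.009, -1.0, 0.007], [-0.974, -0.01, -0.227], [0.227, -0.005, -0.974]], 't': [-0.018, 0.526, 1.04]}
side {'fx': 543.333, 'fy': 543.333, 'cx': 325.449, 'cy': 239.612, 'k1': -0.065, 'R': [[-0.861, -0.508, -0.019], [-0.33, 0.588, -0.738], [0.386, -0.63, -0.674]], 't': [0.459, 0.225, 0.738]}
{'t': 0.1, 'joint_pos': array([-1.49337130e+00,  3.13371515e-01,  1.49834672e+00,  1.10147692e-05,
        1.33096269e+00, -2.23393195e-01]), 'joint_velocities': array([ 1.04785861e-03, -2.29731273e-03, -1.19592157e-03, -9.78680302e-04,
       -8.57218911e-05,  1.00773708e-03]), 'joint_efforts': array([ 1.95664594e-03, -4.12903976e+01, -2.60139549e+01, -2.79051947e-04,
        3.06516573e-03,  2.91173059e-06]), 'ee_pos': array([ 0.15553687, -0.5012215 ,  0.24480923]), 'eef_rot': array([-3.10505189e+00, -4.70577931e-01, -1.41363340e-04]), 'force': array([-0.3288817 ,  0.06207161,  0.14349048]), 'ft_torque': array([-0.0259849 , -0.01092914, -0.00469836]), 'gripper_force': 0.0, 'opening': 0.08547909170504367}
```

View pics/top0.png

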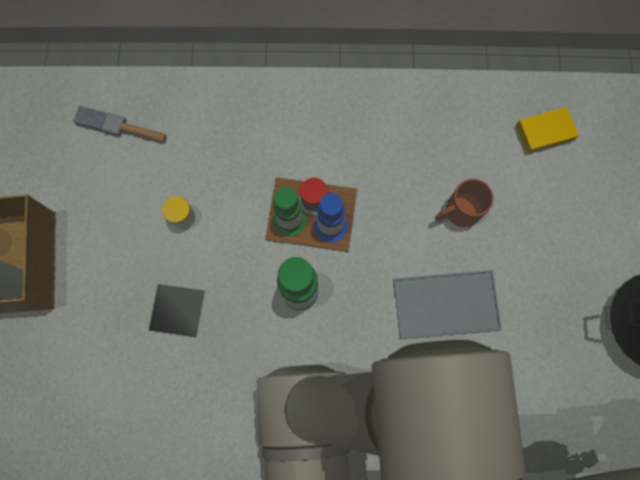

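View pics/side0.png

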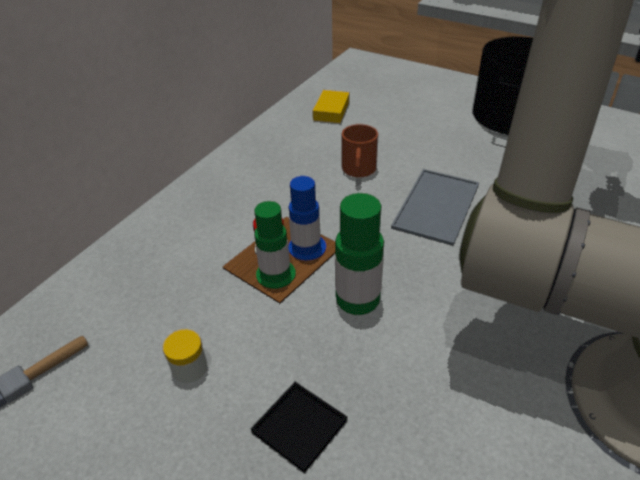

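The top view shows the stand at about (312,215). Its red lid is at (313,190), the green cap at (287,197) and the blue cap at (331,205). The larger green look-alike is at (297,280), the yellow jar at (177,210), the black tray at (177,310), the grey tray at (447,305) and the mug at (470,203). The side view agrees with this.

```bash
cat > h.py <<'E'
import numpy as np,cv2
from plant import arm,vision,finder
def cloud(n,f=None):
    if f is None: p,d=vision.snapshot(n)
    else: z=np.load(f); p,d=z['p'],z['d']
    m=vision.camera_model(n); K=np.array([[m['fx'],0,m['cx']],[0,m['fy'],m['cy']],[0,0,1.]])
    v,u=np.mgrid[:480,:640]; q=cv2.undistortPoints(np.stack([u,v],-1).reshape(-1,1,2).astype(np.float64),K,np.array([m['k1'],0,0,0])).reshape(480,640,2)
    C=np.dstack([q[...,0]*d,q[...,1]*d,d]); W=(C-np.array(m['t']))@np.array(m['R'])
    W[d<=0]=np.nan
    return p,W
def hsv(p): return cv2.cvtColor(p,cv2.COLOR_RGB2HSV)
H={'blue':(105,130),'green':(45,85),'yellow':(18,32),'red':(174,184)}
def cmask(p,c):
    h=hsv(p).astype(int); hh=h[...,0].copy()
    if c=='red': hh[hh<10]+=180
    lo,hi=H[c]; return (hh>=lo)&(hh<=hi)&(h[...,1]>130)&(h[...,2]>40)
E
python3 - <<'E'
from h import *
for n in("top","side"):
    p,W=cloud(n,n+"0.npz")
    for c in H:
        k,l,st,_=cv2.connectedComponentsWithStats(cmask(p,c).astype(np.uint8))
        for i in range(1,k):
            if st[i,4]<25: continue
            P=W[l==i]; P=P[np.isfinite(P[:,0])]
            zt=np.percentile(P[:,2],90); T=P[np.abs(P[:,2]-zt)<.006]
            (cx,cy),r=cv2.minEnclosingCircle(T[:,:2].astype(np.float32))
            print(n,c,st[i],'ztop %.3f'%zt,'mid',np.round((np.percentile(T,2,0)+np.percentile(T,98,0))[:2]/2,3),'circ %.3f %.3f r%.3f'%(cx,cy,r),'zmin %.3f'%P[:,2].min())
    # labels
    for lab in ["stand","disc_blue","disc_green","side_tray","empties_tray","mug","bottle_green","bottle_blue","jar_red","jar_yellow"]:
        o=finder.outline_of(n,lab)[:2]; a=finder.place_of(n,lab)[:2]
        for q in o:
            P=W[q['pixels']]; P=P[np.isfinite(P[:,0])]
            R=cv2.minAreaRect(P[:,:2].astype(np.float32)) if len(P) else None
            print(n,lab,'%.2f'%q['conf'],np.round(q['box']),'z',np.round(np.percentile(P[:,2],[5,50,95]),3),R and np.round(np.r_[R[0],R[1],R[2]],3))
        print('  at',[(np.round(x['at'],1),round(x['conf'],2),np.round(W[int(x['at'][0]),int(x['at'][1])],3)) for x in a])
E
```

```text
top blue [319 194  25  31 500] ztop 0.151 mid [ 0.588 -0.024] circ 0.588 -0.025 r0.021 zmin 0.098
top blue [315 221  32  21 165] ztop 0.012 mid [ 0.575 -0.024] circ 0.587 -0.025 r0.032 zmin 0.005
top green [275 188  22  20 332] ztop 0.151 mid [0.6   0.058] circ 0.600 0.058 r0.020 zmin 0.143
top green [289 216  16  19  62] ztop 0.012 mid [0.588 0.042] circ 0.588 0.043 r0.024 zmin 0.005
top green [279 258  37  42 932] ztop 0.200 mid [0.453 0.035] circ 0.452 0.034 r0.029 zmin 0.130
top yellow [ 517  107   62   46 1815] ztop 0.033 mid [ 0.799 -0.478] circ 0.799 -0.479 r0.063 zmin 0.003
top yellow [163 197  27  25 544] ztop 0.063 mid [0.604 0.276] circ 0.605 0.276 r0.026 zmin 0.049
top red [300 178  27  26 524] ztop 0.072 mid [0.641 0.01 ] circ 0.641 0.010 r0.026 zmin 0.062
top stand 0.74 [311. 212.  92.  71.] z [0.003 0.006 0.01 ] [6.1400e-01 1.4000e-02 1.6900e-01 1.3800e-01 8.2068e+01]
  at [(array([199. , 309.5]), 0.85, array([0.624, 0.017, 0.069]))]
top disc_blue 0.60 [332. 231.  36.  22.] z [0.006 0.009 0.012] [ 5.7300e-01 -2.5000e-02  6.3000e-02  3.9000e-02  8.6722e+01]
top disc_blu
[... 4467 characters left out ...]
]
  at [(array([296.8, 355.4]), 0.76, array([0.438, 0.07 , 0.048])), (array([272.7, 274. ]), 0.62, array([0.583, 0.08 , 0.037]))]
side bottle_blue 0.86 [304. 216.  32.  77.] z [0.021 0.093 0.149] [ 0.6   -0.04   0.054  0.096 36.625]
  at [(array([247.6, 304.4]), 0.96, array([ 0.576, -0.001,  0.03 ]))]
side jar_red 0.57 [253. 223.   4.  10.] z [0.064 0.068 0.071] [6.5700e-01 2.8000e-02 4.0000e-03 1.5000e-02 3.5052e+01]
  at []
side jar_yellow 0.66 [186. 356.  46.  56.] z [0.007 0.057 0.061] [ 0.616  0.258  0.054  0.104 34.957]
side jar_yellow 0.61 [303. 216.  31.  80.] z [0.015 0.092 0.149] [ 0.645 -0.108  0.062  0.259 36.35 ]
  at [(array([369.9, 190.5]), 0.81, array([0.581, 0.292, 0.032]))]
```

```bash
python3 -m handwheel '[[[85,0,0,0,-0.12],[85,0,0,0,-0.12],[85,0,0,0,-0.12],[85,0,0,0,-0.12],[85,0,0,0,-0.12],[85,0,0,0,-0.12],[85,0,0,0,-0.12],[85,0,0,0,-0.12],[85,0,0,0,-0.12],[85,0,0,0,-0.12]]]' 30; cat > st.py <<'E'
import sys
from plant import arm
from scipy.spatial.transform import Rotation as R
import numpy as np
o=arm.get_obs(); r=R.from_rotvec(o['eef_rot']).as_matrix(); p=o['ee_pos']
print('t %.2f'%o['t'],'p',np.round(p*1e3,1),'yaw of tool y %.3f'%np.arctan2(r[1,1],r[0,1]),'zax',np.round(r[:,2],3),'F',np.round(o['force'],1),'op %.1f gf %.1f'%(o['opening']*1e3,o['gripper_force']),'j',np.round(o['joint_pos'],2))
if len(sys.argv)>3:
    d=np.array([float(a) for a in sys.argv[1:4]])-p*1e3; print('tool shift mm',np.round(r.T@d,1))
E
python3 st.py 587.5 -23.5 200
```

```text
t: 2.93
ee_pos: [0.1555, -0.5014, 0.2453]
eef_rot: [-2.291, -2.149, -0.0]
force: [0.4, 0.2, 0.5]
opening: 0.0851
gripper_force: 0.0
t 2.93 p [ 155.5 -501.4  245.3] yaw of tool y -0.064 zax [-0.  0. -1.] F [0.4 0.2 0.5] op 85.1 gf 0.0 j [-1.49  0.31  1.5  -0.    1.33 -1.43]
tool shift mm [504.6 400.5  45.3]
```

```bash
python3 -m handwheel '[[[85,0,0,0,-0.064],[85,26,24,0,0],[85,26,24,0,0],[85,26,24,0,0],[85,26,24,0,0],[85,26,24,0,0],[85,26,24,0,0],[85,26,24,0,0],[85,26,24,0,0],[85,26,24,0,0]]]' >/dev/null; python3 -m handwheel '[[[85,26,24,0,0],[85,26,24,0,0],[85,26,24,0,0],[85,26,24,0,0],[85,26,24,0,0],[85,26,24,0,0],[85,26,24,0,0],[85,26,24,0,0],[85,0,0,0,0],[85,0,0,0,0]]]' >/dev/null; python3 st.py 587.5 -23.5 122
```

```text
t 4.60 p [566.6 -60.8 244.8] yaw of tool y -0.003 zax [-0.001  0.    -1.   ] F [-0.1 -0.3  0.3] op 85.1 gf 0.0 j [-0.31  0.41  1.36 -0.    1.37 -0.31]
tool shift mm [ 37.3  20.9 122.8]
```

```bash
python3 -m handwheel '[[[85,19,11,0,0],[85,18,10,0,0],[85,0,0,0,0],[85,0,0,25,0],[85,0,0,25,0],[85,0,0,25,0],[85,0,0,25,0],[85,0,0,15,0],[85,0,0,8,0],[85,0,0,0,0]]]' >/dev/null; python3 st.py 587.5 -23.5 122;  python3 -m handwheel '[[[36,0,0,0,0],[36,0,0,0,0],[36,0,0,0,0],[36,0,0,0,0],[36,0,0,0,0],[36,0,0,0,0],[36,0,0,0,0],[36,0,0,0,0],[36,0,0,0,0],[36,0,0,0,0]]]' 40 >/dev/null;python3 st.py
python3 - <<'E'
from h import *
p,W=cloud('side'); cv2.imwrite('pics/g1.png',cv2.resize(p[100:340,150:470,::-1],(640,480)))
E
```

```text
t 5.43 p [586.3 -26.  121. ] yaw of tool y -0.007 zax [-0.003  0.    -1.   ] F [ 0.5 -0.1  0. ] op 85.4 gf 0.0 j [-0.24  0.57  1.46 -0.    1.12 -0.24]
tool shift mm [ 2.5  1.1 -1. ]
t 6.27 p [588.  -25.2 123.5] yaw of tool y -0.006 zax [ 0.002 -0.001 -1.   ] F [ 1.4 -0.6  7.3] op 41.3 gf 40.2 j [-0.24  0.56  1.45 -0.    1.12 -0.24]
```

View pics/g1.png

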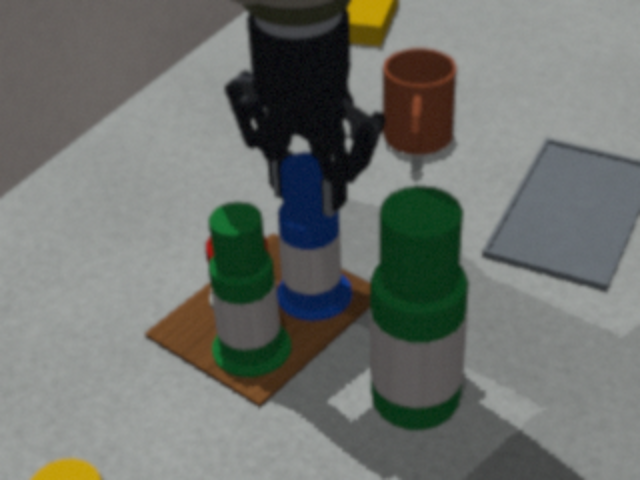

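The blue cap is held at crop pixel (305,190), with both pads on it and everything else undisturbed. I'll lift it and carry it to the far end of the tray.

```bash
python3 -m handwheel '[[[36,0,0,-4,0],[36,0,0,-8,0],[36,0,0,-16,0],[36,0,0,-16,0],[36,0,0,-16,0],[36,-10,-5,0,0],[36,-20,-11,0,0],[36,-24,-13,0,0],[36,-24,-13,0,0],[36,-24,-13,0,0]]]' >/dev/null; python3 -m handwheel '[[[36,-24,-13,0,0],[36,-24,-13,0,0],[36,-24,-13,0,0],[36,-24,-13,0,0],[36,-24,-13,0,0],[36,-24,-13,0,0],[36,-18,-10,0,0],[36,-10,-5,0,0],[36,0,0,0,0],[36,0,0,0,0]]]' >/dev/null; python3 st.py 437 -301 119
```

```text
t 7.98 p [ 437.4 -297.9  181.8] yaw of tool y -0.007 zax [-0.001  0.001 -1.   ] F [-0.   0.8 -2.9] op 41.3 gf 41.4 j [-0.82  0.38  1.58  0.    1.19 -0.81]
tool shift mm [-3.2 -0.3 62.8]
```

```bash
python3 -m handwheel '[[[36,-3,0,15,0],[36,0,0,15,0],[36,0,0,12,0],[36,0,0,8,0],[36,0,0,5,0],[36,0,0,3,0],[36,0,0,2,0],[36,0,0,1,0],[36,0,0,1,0],[36,0,0,0,0]]]' >/dev/null; python3 st.py 437 -301 119
```

```text
t 8.82 p [ 437.9 -301.2  120.5] yaw of tool y -0.006 zax [ 0. -0. -1.] F [-0.2  0.3 -3.5] op 41.2 gf 41.5 j [-0.82  0.46  1.64  0.    1.04 -0.82]
tool shift mm [ 0.2 -0.9  1.5]
```

```bash
python3 -m handwheel '[[[36,0,0,0.7,0],[36,0,0,0.7,0],[36,0,0,0.5,0],[36,0,0,0,0],[55,0,0,0,0],[85,0,0,0,0],[85,0,0,0,0],[85,0,0,0,0],[85,0,0,0,0],[85,0,0,0,0]]]' >/dev/null; python3 st.py; python3 -m handwheel '[[[85,0,0,-8,0],[85,0,0,-20,0],[85,0,0,-30,0],[85,0,0,-30,0],[85,0,0,-12,0],[85,12,5,0,0],[85,28,12,0,0],[85,34,15,0,0],[85,34,15,0,0],[85,34,15,0,0]]]' >/dev/null;  python3 -m handwheel '[[[85,34,15,0,0],[85,34,15,0,0],[85,34,15,0,0],[85,34,15,0,0],[85,34,15,0,0],[85,28,12,0,0],[85,14,6,0,0],[85,0,0,0,0],[85,0,0,0,0],[85,0,0,0,0]]]' >/dev/null; python3 st.py 598.5 59 122
python3 - <<'E'
from h import *
p,W=cloud('top'); cv2.imwrite('pics/b1.png',p[150:400,200:560,::-1])
for n in('top','side'):
    p,W=cloud(n)
    M=cmask(p,'blue')&(W[...,1]<-.15)
    P=W[M]; print(n,len(P),np.round(np.nanpercentile(P,[2,98],axis=0),3).tolist()); T=P[P[:,2]>np.nanmax(P[:,2])-.006]; print(np.round(T.mean(0),3))
    M=cmask(p,'blue')&(W[...,1]>-.15)&(W[...,2]<.03)
    P=W[M]; c,r=cv2.minEnclosingCircle(P[:,:2].astype(np.float32)); print(n,'disc',len(P),np.round(c,3),round(r,4),np.round(np.median(P[:,2]),4))
E
```

```text
t 9.65 p [ 437.8 -301.2  118.5] yaw of tool y -0.006 zax [ 0. -0. -1.] F [ 0.9  0.7 -0. ] op 84.8 gf 0.0 j [-0.82  0.46  1.64  0.    1.04 -0.82]
t 11.32 p [594.4  51.6 218. ] yaw of tool y -0.006 zax [-0.001 -0.    -1.   ] F [0.  0.1 0.3] op 85.3 gf 0.0 j [-0.11  0.49  1.31 -0.    1.34 -0.1 ]
tool shift mm [ 7.4  4.2 96. ]
top 514 [[0.418, -0.316, 0.096], [0.458, -0.278, 0.148]]
[ 0.439 -0.298  0.146]
top disc 787 [ 0.588 -0.025] 0.0334 0.0096
side 1057 [[0.414, -0.312, 0.008], [0.455, -0.273, 0.145]]
[ 0.437 -0.296  0.143]
side disc 767 [ 0.585 -0.024] 0.0355 0.0088
```

View pics/b1.png

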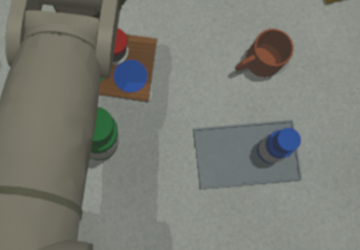

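The blue bottle stands upright in the tray, at crop pixel (285,145), and the blue disc is free. Next is the green bottle.

```bash
python3 -m handwheel '[[[85,7,4,0,0],[85,0,0,0,0],[85,0,0,20,0],[85,0,0,20,0],[85,0,0,20,0],[85,0,0,18,0],[85,0,0,10,0],[85,0,0,6,0],[85,0,0,0,0],[85,0,0,0,0]]]' >/dev/null; python3 st.py 598.5 59 122;  python3 -m handwheel '[[[36,0,0,0,0],[36,0,0,0,0],[36,0,0,0,0],[36,0,0,0,0],[36,0,0,0,0],[36,0,0,0,0],[36,0,0,0,0],[36,0,0,0,0],[36,0,0,0,0],[36,0,0,0,0]]]' 40 >/dev/null;python3 st.py
```

```text
t 12.30 p [599.3  58.9 125.1] yaw of tool y -0.006 zax [ 0.001 -0.    -1.   ] F [-0.  -1.3  0.2] op 85.2 gf 0.0 j [-0.1   0.59  1.4   0.    1.14 -0.09]
tool shift mm [ 0.1 -0.8  3.1]
t 13.13 p [599.2  58.9 125.1] yaw of tool y -0.006 zax [ 0.001 -0.    -1.   ] F [0.7 0.9 5.2] op 41.3 gf 40.2 j [-0.1   0.59  1.41  0.    1.14 -0.09]
```

```bash
python3 -m handwheel '[[[36,0,0,-4,0],[36,0,0,-8,0],[36,0,0,-16,0],[36,0,0,-16,0],[36,0,0,-16,0],[36,-14,-2,0,0],[36,-26,-2,0,0],[36,-30,-6,0,0],[36,-26,-15,0,0],[36,-24,-18,0,0]]]' >/dev/null; python3 -m handwheel '[[[36,-24,-18,0,0],[36,-24,-18,0,0],[36,-24,-18,0,0],[36,-24,-18,0,0],[36,-22,-18,0,0],[36,-16,-18,0,0],[36,-11,-12,0,0],[36,-6,-6,0,0],[36,0,0,0,0],[36,0,0,0,0]]]' >/dev/null; python3 st.py 428 -212 122
```

```text
t 14.80 p [ 428.3 -211.1  184.2] yaw of tool y -0.007 zax [-0.  0. -1.] F [ 0.1  0.4 -2.5] op 41.1 gf 41.6 j [-0.7   0.27  1.72  0.    1.15 -0.7 ]
tool shift mm [-1.  -0.3 62.2]
```

```bash
python3 -m handwheel '[[[36,0,0,15,0],[36,0,0,15,0],[36,0,0,12,0],[36,0,0,8,0],[36,0,0,5,0],[36,0,0,3,0],[36,0,0,2,0],[36,0,0,1,0],[36,0,0,1,0],[36,0,0,0,0]]]' >/dev/null; python3 st.py 428 -212 120; python3 -m handwheel '[[[36,0,0,0.7,0],[36,0,0,0.7,0],[36,0,0,0.5,0],[36,0,0,0,0],[55,0,0,0,0],[85,0,0,0,0],[85,0,0,0,0],[85,0,0,0,0],[85,0,0,0,0],[85,0,0,0,0]]]' >/dev/null; python3 st.py
```

```text
t 15.63 p [ 428.4 -211.1  122.6] yaw of tool y -0.006 zax [ 0. -0. -1.] F [-0.5 -0.2 -2.7] op 41.1 gf 41.7 j [-0.7   0.35  1.8   0.    0.99 -0.7 ]
tool shift mm [-0.9 -0.4  2.6]
t 16.47 p [ 428.3 -211.1  120.5] yaw of tool y -0.006 zax [-0.  0. -1.] F [-0.  -0.   1.5] op 85.0 gf 0.0 j [-0.7   0.35  1.8  -0.    0.99 -0.7 ]
```

```bash
python3 -m handwheel '[[[85,0,0,-8,0],[85,0,0,-20,0],[85,0,0,-30,0],[85,0,0,-30,0],[85,0,0,-12,0],[85,0,0,0,0],[85,0,0,0,0],[85,0,0,0,0],[85,0,0,0,0],[85,0,0,0,0]]]' >/dev/null; python3 - <<'E'
from h import *
for n in('top','side'):
    p,W=cloud(n); cv2.imwrite(f'pics/c_{n}.png',p[:,:,::-1])
    near=(np.hypot(W[...,0]-.61,W[...,1]-.015)<.11)
    for c in('blue','green','red'):
        M=cmask(p,c)&near
        P=W[M]; 
        if len(P)<10: print(n,c,'none');continue
        z=np.nanmedian(P[:,2]); P=P[np.abs(P[:,2]-z)<.006]
        b=(P.max(0)+P.min(0))/2; cc,r=cv2.minEnclosingCircle(P[:,:2].astype(np.float32)); print(n,c,len(P),np.round(cc,4),round(r,4),'mean',np.round(P.mean(0),4))
E
python3 st.py 641 10.5 200
```

```text
top blue 781 [ 0.588  -0.0244] 0.033 mean [ 0.5877 -0.0248  0.0095]
top green 727 [0.5993 0.0585] 0.0322 mean [0.5991 0.0586 0.0093]
top red 544 [0.6466 0.0103] 0.0263 mean [0.646  0.0105 0.0693]
side blue 761 [ 0.5862 -0.0243] 0.0355 mean [ 0.5856 -0.0232  0.0088]
side green 891 [0.5967 0.0577] 0.0357 mean [0.5966 0.06   0.0088]
side red 534 [0.6455 0.0112] 0.0275 mean [0.6435 0.0141 0.0683]
t 17.40 p [ 428.1 -211.   219.9] yaw of tool y -0.006 zax [-0.001  0.001 -1.   ] F [ 0.1 -0.8  0.7] op 85.0 gf 0.0 j [-0.7   0.23  1.67 -0.    1.24 -0.7 ]
tool shift mm [222.7 211.5  19.9]
```

View pics/c_side.png

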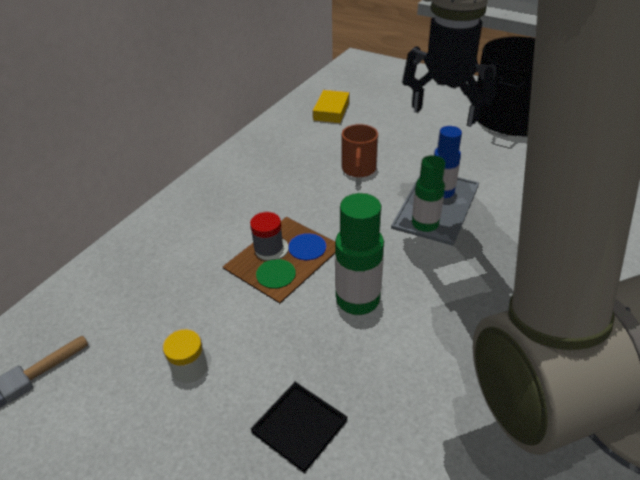

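Both bottles stand in the tray, at (428,195) and (450,165) in the side view. The red jar is still on the pad at (267,235), about 5 mm back from the pad centre. I'm fetching it now.

```bash
python3 -m handwheel '[[[85,12,12,0,0],[85,24,24,0,0],[85,27,27,0,0],[85,28,27,0,0],[85,28,27,0,0],[85,28,27,0,0],[85,28,27,0,0],[85,24,24,0,0],[85,16,15,0,0],[85,8,8,0,0]]]' >/dev/null; python3 -m handwheel '[[[85,0,0,0,0],[85,0,0,15,0],[85,0,0,25,0],[85,0,0,25,0],[85,0,0,20,0],[85,0,0,10,0],[85,0,0,0,0],[85,0,0,0,0],[85,0,0,0,0],[85,0,0,0,0]]]' >/dev/null; python3 st.py 645.5 10.7 54
```

```text
t 19.07 p [648.2  10.4 127.1] yaw of tool y -0.006 zax [ 0.003 -0.    -1.   ] F [0.1 0.4 0.3] op 85.2 gf 0.0 j [-0.16  0.68  1.24 -0.    1.22 -0.16]
tool shift mm [ 0.3 -2.9 73.1]
```

```bash
python3 -m handwheel '[[[85,0,-2.5,10,0],[85,0,0,18,0],[85,0,0,18,0],[85,0,0,12,0],[85,0,0,8,0],[85,0,0,5,0],[85,0,0,2,0],[85,0,0,0,0],[85,0,0,0,0],[85,0,0,0,0]]]' >/dev/null; python3 st.py 645.5 10.7 54; python3 -m handwheel '[[[48,0,0,0,0],[48,0,0,0,0],[48,0,0,0,0],[48,0,0,0,0],[48,0,0,0,0],[48,0,0,0,0],[48,0,0,0,0],[48,0,0,0,0],[48,0,0,0,0],[48,0,0,0,0]]]' 30 >/dev/null;python3 st.py
```

```text
t 19.90 p [645.5  10.6  53.3] yaw of tool y -0.006 zax [ 0.001 -0.    -1.   ] F [ 0.6 -0.5  0.6] op 84.9 gf 0.0 j [-0.16  0.76  1.3  -0.    1.07 -0.16]
tool shift mm [ 0.1 -0.  -0.7]
t 20.73 p [645.4  10.6  53. ] yaw of tool y -0.006 zax [ 0.001 -0.    -1.   ] F [0.4 0.1 5.4] op 53.1 gf 31.7 j [-0.16  0.76  1.3  -0.    1.07 -0.16]
```

```bash
python3 -m handwheel '[[[48,0,0,-5,0],[48,0,0,-15,0],[48,0,0,-22,0],[48,0,0,-22,0],[48,0,0,-16,0],[48,12,0,0,0],[48,28,0,0,0],[48,32,0,0,0],[48,28,-10,0,0],[48,24,-22,0,0]]]' >/dev/null; python3 st.py; python3 -m handwheel '[[[48,24,-26,0,0],[48,24,-28,0,0],[48,24,-28,0,0],[48,24,-28,0,0],[48,20,-28,0,0],[48,12,-26,0,0],[48,8,-20,0,0],[48,4,-12,0,0],[48,0,0,0,0],[48,0,0,0,0]]]' >/dev/null; python3 st.py 414.5 275 50
python3 - <<'E'
from h import *
for n in('top','side'):
    p,W=cloud(n); cv2.imwrite(f'pics/d_{n}.png',p[:,:,::-1])
    # pad: bright low saturation near
    h=hsv(p); near=(np.hypot(W[...,0]-.64,W[...,1]-.011)<.045)&(W[...,2]<.02)
    M=near&(h[...,1]<70)&(h[...,2]>100); P=W[M]
    if len(P)>20:
        cc,r=cv2.minEnclosingCircle(P[:,:2].astype(np.float32)); print(n,len(P),np.round(cc,4),round(r,4),np.round(P.mean(0),4))
E
```

```text
t 21.57 p [613.7 137.1 130.7] yaw of tool y -0.006 zax [-0.001  0.    -1.   ] F [ 0.8  0.7 -1. ] op 53.2 gf 31.8 j [0.03 0.64 1.3  0.   1.2  0.04]
t 22.40 p [418.8 276.1 132.3] yaw of tool y -0.005 zax [ 0. -0. -1.] F [ 0.1  0.5 -0.5] op 52.9 gf 31.9 j [ 0.35  0.38  1.72 -0.    1.04  0.35]
tool shift mm [-1.1 -4.3 82.3]
top 734 [0.6478 0.0053] 0.0399 [0.6421 0.0104 0.009 ]
```

View pics/d_side.png

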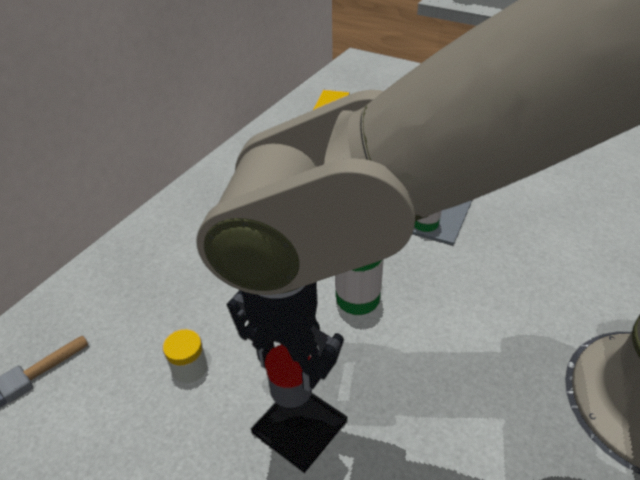

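The jar hangs in the grip above the black tray at (290,390). I'll set it down.

```bash
python3 -m handwheel '[[[48,-1,-4,16,0],[48,0,0,20,0],[48,0,0,18,0],[48,0,0,12,0],[48,0,0,7,0],[48,0,0,4,0],[48,0,0,2,0],[48,0,0,1.5,0],[48,0,0,0,0],[48,0,0,0,0]]]' >/dev/null; python3 st.py 414.5 275 48; python3 -m handwheel '[[[48,0,0,1,0],[48,0,0,1,0],[48,0,0,0.5,0],[48,0,0,0,0],[62,0,0,0,0],[70,0,0,0,0],[85,0,0,0,0],[85,0,0,0,0],[85,0,0,0,0],[85,0,0,0,0]]]' >/dev/null; python3 st.py;  python3 -m handwheel '[[[85,0,0,-6,0],[85,0,0,-16,0],[85,0,0,-25,0],[85,0,0,-25,0],[85,0,0,-12,0],[85,0,10,0,0],[85,0,22,0,0],[85,0,30,0,0],[85,0,32,0,0],[85,0,32,0,0]]]' >/dev/null; python3 st.py 603.5 277 46
```

```text
t 23.33 p [415.  275.1  52.5] yaw of tool y -0.006 zax [ 0.001  0.    -1.   ] F [-0.4  0.2 -0.8] op 53.4 gf 31.9 j [ 0.35  0.5   1.79 -0.    0.85  0.36]
tool shift mm [-0.1 -0.6  4.5]
t 24.17 p [414.7 275.   49.5] yaw of tool y -0.006 zax [ 0.  0. -1.] F [-0.9  0.7 -0.5] op 85.1 gf 0.0 j [0.35 0.51 1.79 0.   0.84 0.36]
t 25.00 p [542.2 274.  132.7] yaw of tool y -0.006 zax [-0.001 -0.    -1.   ] F [ 0.  -0.2 -0.1] op 85.3 gf 0.0 j [ 0.28  0.59  1.38 -0.    1.17  0.28]
tool shift mm [ 3.4 61.3 86.6]
```

```bash
python3 -m handwheel '[[[85,1,28,0,0],[85,1,20,0,0],[85,1,12,0,0],[85,0,0,10,0],[85,0,0,20,0],[85,0,0,20,0],[85,0,0,15,0],[85,0,0,8,0],[85,0,0,4,0],[85,0,0,0,0]]]' >/dev/null; python3 st.py 603.5 277 46
python3 - <<'E'
from h import *
for n in('top','side'):
    p,W=cloud(n); cv2.imwrite(f'pics/e_{n}.png',p[:,:,::-1])
    for c,x,y in(('red',.415,.275),('yellow',.604,.277)):
        P=W[cmask(p,c)&(np.hypot(W[...,0]-x,W[...,1]-y)<.06)]
        if len(P)>10: P=P[np.abs(P[:,2]-np.median(P[:,2]))<.006];cc,r=cv2.minEnclosingCircle(P[:,:2].astype(np.float32)); print(n,c,len(P),np.round(cc,4),round(r,4),np.round(P.mean(0),4))
E
```

```text
t 25.83 p [600.1 276.8  55.5] yaw of tool y -0.006 zax [-0.002 -0.    -1.   ] F [-0.6 -0.9 -0.5] op 85.0 gf 0.0 j [0.26 0.79 1.24 0.   1.11 0.26]
tool shift mm [0.2 3.4 9.5]
top yellow 18 [0.6051 0.2539] 0.0097 [0.6047 0.2525 0.0583]
side red 1274 [0.4132 0.2753] 0.0272 [0.4118 0.2777 0.0638]
side yellow 748 [0.602  0.2785] 0.0268 [0.6004 0.2843 0.0597]
```

View pics/e_side.png

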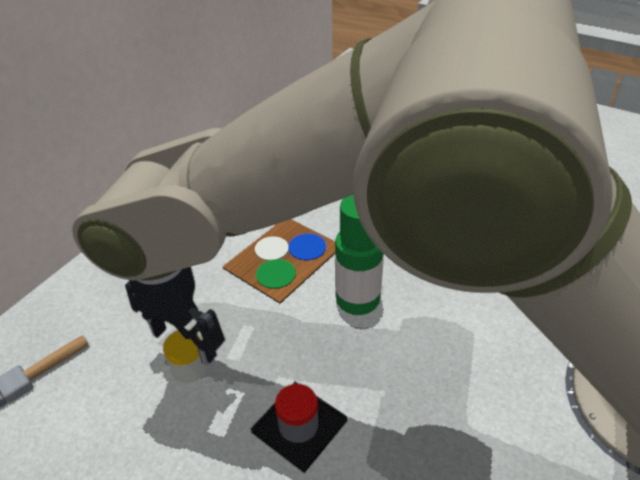

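The red jar stands in the black tray at (298,410), the white pad is bare at (272,247), and the fingers straddle the yellow lid. Next I grip and lift the yellow jar, measuring the pad at the same time.

```bash
python3 -m handwheel '[[[85,0,3,5,0],[85,0,0,3,0],[85,0,0,1,0],[85,0,0,0,0],[48,0,0,0,0],[48,0,0,0,0],[48,0,0,0,0],[48,0,0,0,0],[48,0,0,0,0],[48,0,0,0,0]]]' 40 >/dev/null; python3 st.py; python3 -m handwheel '[[[48,0,0,0,0],[48,0,0,0,0],[48,0,0,-4,0],[48,0,0,-8,0],[48,0,0,-16,0],[48,0,0,-20,0],[48,0,0,-16,0],[48,0,0,-10,0],[48,0,0,0,0],[48,0,0,0,0]]]' >/dev/null; python3 st.py 641 10.7 60
python3 - <<'E'
from h import *
for n in('top','side'):
    p,W=cloud(n)
    h=hsv(p); near=(np.hypot(W[...,0]-.64,W[...,1]-.011)<.037)&(W[...,2]<.02)
    M=near&(h[...,1]<60)&(h[...,2]>140); k,l,s,c=cv2.connectedComponentsWithStats(M.astype(np.uint8)); i=1+s[1:,4].argmax(); P=W[l==i]
    b=(P[:,:2].max(0)+P[:,:2].min(0))/2; print(n,s[i],'mid',np.round(b,4),'mean',np.round(P.mean(0),4),np.round(np.ptp(P,axis=0),3))
E
```

```text
t 26.77 p [604. 277.  48.] yaw of tool y -0.006 zax [ 0.001  0.    -1.   ] F [ 0.5 -0.4  4. ] op 52.4 gf 42.2 j [0.25 0.81 1.23 0.   1.1  0.26]
t 27.60 p [603.5 276.8 121.1] yaw of tool y -0.006 zax [-0.001 -0.    -1.   ] F [ 0.8 -0.2 -2.9] op 52.8 gf 42.8 j [0.25 0.73 1.18 0.   1.24 0.26]
tool shift mm [-265.9   39.2   61.1]
top [299 187  29  27 632] mid [0.6415 0.0108] mean [0.6415 0.0105 0.0094] [0.059 0.057 0.014]
side [255 236  34  24 623] mid [0.641  0.0102] mean [0.6394 0.0111 0.0087] [0.065 0.062 0.008]
```

```bash
python3 -m handwheel '[[[48,-10,1,0,0],[48,-22,3,0,0],[48,-28,4,0,0],[48,-30,5,0,0],[48,-32,5,0,0],[48,-32,5,0,0],[48,-32,5,0,0],[48,-30,4,0,0],[48,-24,3,0,0],[48,-16,2,0,0]]]' >/dev/null; python3 -m handwheel '[[[48,-10,1,0,0],[48,0,0,0,0],[48,0,0,12,0],[48,0,0,16,0],[48,0,0,12,0],[48,0,0,8,0],[48,0,0,6,0],[48,0,0,3,0],[48,0,0,0,0],[48,0,0,0,0]]]' >/dev/null; python3 st.py 641 10.7 57
```

```text
t 29.37 p [640.4  10.8  64.9] yaw of tool y -0.006 zax [ 0.001 -0.    -1.   ] F [ 0.2 -0.  -3. ] op 52.6 gf 42.8 j [-0.17  0.74  1.31  0.    1.09 -0.16]
tool shift mm [-0.1  0.6  7.9]
```

```bash
python3 -m handwheel '[[[48,0,0.5,2,0],[48,0,0,2,0],[48,0,0,1,0],[48,0,0,1,0],[48,0,0,0.7,0],[48,0,0,0.5,0],[48,0,0,0.5,0],[48,0,0,0.3,0],[48,0,0,0,0],[48,0,0,0,0]]]' >/dev/null; python3 st.py 641 10.7 57; python3 -m handwheel '[[[48,0,0,0,0],[60,0,0,0,0],[66,0,0,0,0],[72,0,0,0,0],[85,0,0,0,0],[85,0,0,0,0],[85,0,0,0,0],[85,0,0,-6,0],[85,0,0,-16,0],[85,0,0,-20,0]]]' >/dev/null; python3 st.py;  python3 -m handwheel '[[[85,0,0,-30,0],[85,0,0,-30,0],[85,0,0,-30,0],[85,-10,-10,-20,0],[85,-22,-22,0,0],[85,-27,-27,0,0],[85,-28,-27,0,0],[85,-28,-27,0,0],[85,-28,-27,0,0],[85,-28,-27,0,0]]]' >/dev/null; python3 st.py 428 -212 120
python3 - <<'E'
from h import *
for n in('top','side'):
    p,W=cloud(n); cv2.imwrite(f'pics/f_{n}.png',p[:,:,::-1])
    for c,x,y,z in(('yellow',.641,.011,0.06),('green',.428,-.212,.13),('blue',.437,-.3,.13)):
        P=W[cmask(p,c)&(np.hypot(W[...,0]-x,W[...,1]-y)<.05)]; P=P[P[:,2]>z] if len(P) else P
        if len(P)>10: P=P[P[:,2]>P[:,2].max()-.006];cc,r=cv2.minEnclosingCircle(P[:,:2].astype(np.float32)); print(n,c,len(P),np.round(cc,4),round(r,4),np.round(P.mean(0),4))
E
```

```text
t 30.20 p [640.7  10.6  57. ] yaw of tool y -0.006 zax [ 0. -0. -1.] F [-2.   0.1  2.7] op 52.5 gf 43.3 j [-0.17  0.75  1.32 -0.    1.07 -0.16]
tool shift mm [ 0.1  0.3 -0. ]
t 31.03 p [640.   10.7  98.2] yaw of tool y -0.006 zax [-0.002  0.    -1.   ] F [ 0.7 -0.3  1.1] op 85.2 gf 0.0 j [-0.17  0.7   1.29  0.    1.15 -0.16]
t 31.87 p [ 471.1 -160.2  209.1] yaw of tool y -0.006 zax [ 0.001 -0.001 -1.   ] F [ 0.5 -1.  -0.6] op 85.0 gf 0.0 j [-0.56  0.28  1.63 -0.    1.22 -0.56]
tool shift mm [-52.  -42.9  89.1]
top yellow 265 [0.6398 0.0109] 0.0266 [0.6404 0.0113 0.0709]
top blue 282 [ 0.439  -0.2979] 0.0202 [ 0.4394 -0.2978  0.1453]
side yellow 497 [0.6388 0.0111] 0.028 [0.6384 0.0132 0.0687]
side green 251 [ 0.4272 -0.1891] 0.0207 [ 0.4262 -0.1874  0.1441]
side blue 197 [ 0.4378 -0.2974] 0.0218 [ 0.4353 -0.2962  0.1432]
```

View pics/f_side.png

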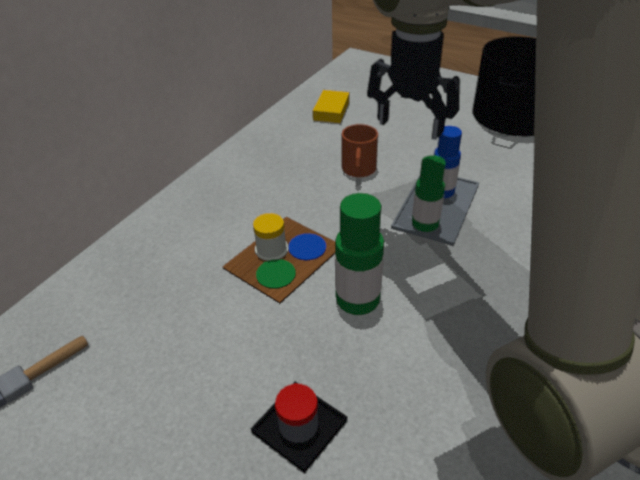

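The yellow jar stands centred on the pad at (269,237). The green bottle in the tray reads about 20 mm off where I expected it, so I'm taking a closer look before grasping.

```bash
python3 - <<'E'
import cv2,numpy as np
a=cv2.imread('pics/c_side.png')[100:260,370:500]; b=cv2.imread('pics/f_side.png')[100:260,370:500]
t=cv2.imread('pics/c_top.png')[240:370,370:520]; 
cv2.imwrite('pics/z.png',np.hstack([cv2.resize(x,(260,320)) for x in(a,b,t)]))
from h import *
for n in('side','top'):
    p,W=cloud(n)
    P=W[(abs(W[...,0]-.432)<.06)&(abs(W[...,1]+.215)<.055)&(W[...,2]>.02)&(W[...,2]<.15)]
    for z0 in(.02,.06,.09,.11,.13): 
        Q=P[(P[:,2]>z0)&(P[:,2]<z0+.02)]; print(n,z0,len(Q),np.round(np.percentile(Q,[2,98],axis=0)[:,:2],3).tolist() if len(Q) else '')
E
```

```text
side 0.02 234 [[0.402, -0.19], [0.448, -0.164]]
side 0.06 272 [[0.402, -0.193], [0.45, -0.164]]
side 0.09 317 [[0.403, -0.195], [0.45, -0.165]]
side 0.11 223 [[0.408, -0.191], [0.445, -0.169]]
side 0.13 398 [[0.409, -0.207], [0.446, -0.17]]
top 0.02 0 
top 0.06 0 
top 0.09 0 
top 0.11 0 
top 0.13 0
```

View pics/z.png

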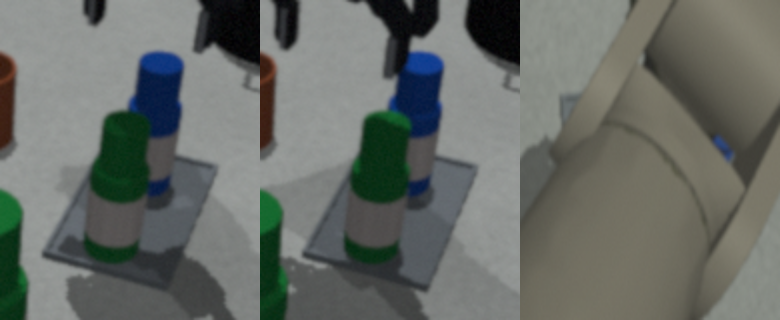

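The green bottle is upright but stands at about (428,-190) mm. It must have swung in the grip, so I'll use a firmer grip and gentler ramps on the way back.

```bash
python3 -m handwheel '[[[85,-10,-12,0,0],[85,-10,-14,0,0],[85,-6,-10,0,0],[85,-4,-6,0,0],[85,0,0,0,0],[85,0,0,0,0],[85,0,0,15,0],[85,0,0,15,0],[85,0,0,10,0],[85,0,0,0,0]]]' >/dev/null; python3 st.py 429 -190 121
```

```text
t 32.90 p [ 430.3 -188.1  166.8] yaw of tool y -0.005 zax [-0.003  0.002 -1.   ] F [-1.2 -0.2  0. ] op 84.6 gf 0.0 j [-0.66  0.28  1.77  0.    1.1  -0.66]
tool shift mm [-2.  -1.1 45.8]
```

```bash
python3 -m handwheel '[[[85,-2,-1,8,0],[85,0,0,12,0],[85,0,0,12,0],[85,0,0,8,0],[85,0,0,5,0],[85,0,0,1,0],[85,0,0,0,0],[36,0,0,0,0],[36,0,0,0,0],[36,0,0,0,0]]]' 70 >/dev/null; python3 -m handwheel '[[[36,0,0,0,0],[36,0,0,0,0],[36,0,0,0,0],[36,0,0,0,0],[36,0,0,-2,0],[36,0,0,-5,0],[36,0,0,-9,0],[36,0,0,-13,0],[36,0,0,-15,0],[36,0,0,-15,0]]]' >/dev/null; python3 st.py 599.2 58.9 185; python3 -m handwheel '[[[36,0,0,-8,0],[36,0,0,-3,0],[36,0,0,0,0],[36,2,2,0,0],[36,4,3,0,0],[36,6,5,0,0],[36,8,6,0,0],[36,10,8,0,0],[36,12,9,0,0],[36,14,10,0,0]]]' >/dev/null; python3 st.py 599.2 58.9 185
```

```text
t 34.57 p [ 429.3 -191.   182.7] yaw of tool y -0.006 zax [-0.  0. -1.] F [-0.3  0.4 -2.2] op 40.4 gf 70.9 j [-0.67  0.26  1.75  0.    1.14 -0.66]
tool shift mm [250.9 168.4  -2.3]
t 35.40 p [ 473.4 -134.2  192.2] yaw of tool y -0.006 zax [-0.  0. -1.] F [ 1.1  0.5 -2.8] op 40.4 gf 70.9 j [-0.51  0.29  1.67  0.    1.18 -0.51]
tool shift mm [193.9 124.6   7.2]
```

```bash
python3 -m handwheel '[[[36,14,10,0,0],[36,14,10,0,0],[36,14,10,0,0],[36,14,10,0,0],[36,14,10,0,0],[36,14,10,0,0],[36,14,10,0,0],[36,14,10,0,0],[36,14,8,0,0],[36,13,8,0,0]]]' >/dev/null; python3 -m handwheel '[[[36,12,7,0,0],[36,10,6,0,0],[36,9,5,0,0],[36,8,4,0,0],[36,6,3,0,0],[36,4,2,0,0],[36,3,1,0,0],[36,2,1,0,0],[36,0,0,0,0],[36,0,0,0,0]]]' >/dev/null; python3 st.py 599.2 58.9 127
cat > tilt.py <<'E'
import sys
from h import *
c,x,y,lo=sys.argv[1],*map(float,sys.argv[2:5])
for n in('side','top'):
    p,W=cloud(n); cv2.imwrite(f'pics/t_{c}_{n}.png',p[:,:,::-1])
    P=W[(np.hypot(W[...,0]-x,W[...,1]-y)<.045)&(W[...,2]>lo)&(cmask(p,c)|(hsv(p)[...,1]<70))]
    for a,b in((0,.02),(.03,.05),(.05,.07),(.07,.09),(.105,.12)):
        Q=P[(P[:,2]>lo+a)&(P[:,2]<lo+b)]
        if len(Q)>30: print(n,a,len(Q),np.round(np.percentile(Q,[2,98],axis=0)[:,:2]*1e3).tolist())
E
python3 tilt.py green .599 .059 .076; mv pics/t_green_side.png pics/t1.png; python3 -c "
import cv2;cv2.imwrite('pics/t1c.png',cv2.resize(cv2.imread('pics/t1.png')[120:320,200:400],(500,500)))"
```

```text
t 37.07 p [598.8  56.7 192.5] yaw of tool y -0.006 zax [-0. -0. -1.] F [ 0.5 -0.3 -2.7] op 40.5 gf 70.9 j [-0.1   0.52  1.33 -0.    1.29 -0.09]
tool shift mm [ 2.2  0.4 65.5]
side 0 238 [[572.0, 52.0], [610.0, 84.0]]
side 0.03 322 [[571.0, 49.0], [612.0, 84.0]]
side 0.05 347 [[571.0, 47.0], [614.0, 84.0]]
side 0.07 351 [[571.0, 45.0], [615.0, 84.0]]
side 0.105 270 [[565.0, 52.0], [630.0, 79.0]]
```

View pics/t1c.png

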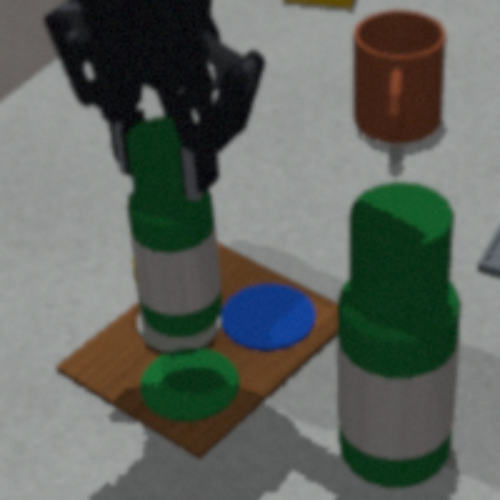

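The green bottle hangs upright above the green disc, with its base at crop pixel (180,345). Its body centre is at about (598,58) mm, so I'll lower it.

```bash
python3 -m handwheel '[[[36,1,0,4,0],[36,1,0,8,0],[36,0,0,12,0],[36,0,0,12,0],[36,0,0,10,0],[36,0,0,7,0],[36,0,0,5,0],[36,0,0,3,0],[36,0,0,0,0],[36,0,0,0,0]]]' >/dev/null; python3 st.py 599 59 125.5; python3 -m handwheel '[[[36,0,0,1,0],[36,0,0,1,0],[36,0,0,0.7,0],[36,0,0,0.7,0],[36,0,0,0.5,0],[36,0,0,0,0],[36,0,0,0,0],[36,0,0,0,0],[36,0,0,0,0],[36,0,0,0,0]]]' >/dev/null; python3 st.py
```

```text
t 38.00 p [599.1  58.9 131.8] yaw of tool y -0.006 zax [ 0.001 -0.    -1.   ] F [ 0.3  0.1 -2.2] op 40.5 gf 70.9 j [-0.1   0.58  1.4  -0.    1.16 -0.09]
tool shift mm [ 0.1 -0.1  6.3]
t 38.83 p [599.   58.9 128.2] yaw of tool y -0.006 zax [ 0. -0. -1.] F [-3.5  0.4  6.4] op 40.6 gf 71.2 j [-0.1   0.59  1.4  -0.    1.15 -0.09]
```

```bash
python3 -m handwheel '[[[36,0,0,0,0],[48,0,0,0,0],[55,0,0,0,0],[65,0,0,0,0],[85,0,0,0,0],[85,0,0,0,0],[85,0,0,0,0],[85,0,0,-5,0],[85,0,0,-15,0],[85,0,0,-25,0]]]' >/dev/null; python3 -m handwheel '[[[85,0,0,-30,0],[85,0,0,-20,0],[85,-10,-5,0,0],[85,-22,-10,0,0],[85,-30,-13,0,0],[85,-34,-15,0,0],[85,-34,-15,0,0],[85,-34,-15,0,0],[85,-34,-15,0,0],[85,-34,-15,0,0]]]' >/dev/null;python3 -m handwheel '[[[85,-34,-15,0,0],[85,-30,-13,0,0],[85,-24,-12,0,0],[85,-20,-8,0,0],[85,-10,-5,0,0],[85,-5,-2,0,0],[85,0,0,0,0],[85,0,0,0,0],[85,0,0,0,0],[85,0,0,0,0]]]' >/dev/null; python3 st.py 438.5 -298 120
cat > tops.py <<'E'
from h import *
for n in('top','side'):
    p,W=cloud(n); cv2.imwrite(f'pics/k_{n}.png',p[:,:,::-1])
    for c,x,y,z in(('yellow',.641,.011,0.06),('green',.598,.059,.13),('blue',.587,-.025,.13),('blue',.437,-.3,.13),('red',.415,.275,.05)):
        P=W[cmask(p,c)&(np.hypot(W[...,0]-x,W[...,1]-y)<.05)]; P=P[P[:,2]>z] if len(P) else P
        if len(P)>10: P=P[P[:,2]>np.percentile(P[:,2],95)-.006];cc,r=cv2.minEnclosingCircle(P[:,:2].astype(np.float32)); print(n,c,len(P),np.round(cc,4),round(r,4),np.round(P.mean(0),4))
E
python3 tops.py
```

```text
t 41.33 p [ 439.2 -294.2  222.6] yaw of tool y -0.005 zax [ 0.  0. -1.] F [ 0.1 -0.5  0.4] op 84.7 gf 0.0 j [-0.81  0.34  1.52  0.    1.28 -0.81]
tool shift mm [ -3.8  -0.7 102.6]
top yellow 501 [0.6398 0.0114] 0.0269 [0.6401 0.0111 0.0697]
top green 314 [0.5979 0.0591] 0.0192 [0.5977 0.0594 0.1497]
top red 433 [0.414  0.2759] 0.0261 [0.4115 0.2772 0.0644]
side yellow 34 [0.639 0.012] 0.0266 [0.6508 0.0227 0.0683]
side green 369 [0.5957 0.0609] 0.0208 [0.5948 0.063  0.1484]
side blue 229 [ 0.4366 -0.2975] 0.021 [ 0.4366 -0.2948  0.1429]
side red 1268 [0.4135 0.2751] 0.0277 [0.4122 0.277  0.0639]
```

View pics/k_side.png

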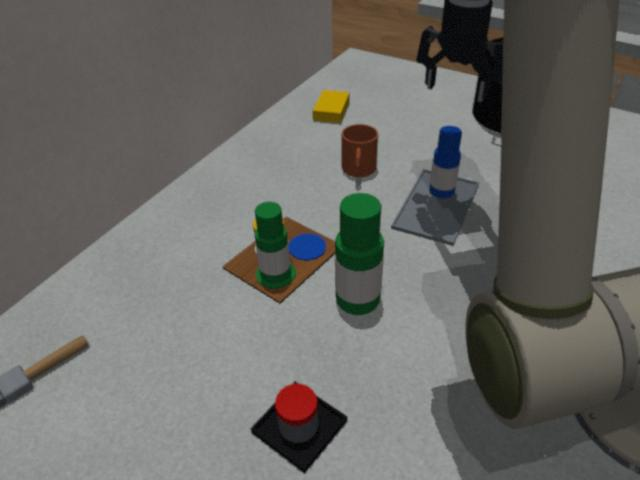

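The green bottle stands centred on its disc at (273,280), and the jars are fine. Now the blue bottle.

```bash
python3 -m handwheel '[[[85,-4,-1,8,0],[85,0,0,20,0],[85,0,0,25,0],[85,0,0,22,0],[85,0,0,14,0],[85,0,0,8,0],[85,0,0,5,0],[85,0,0,0,0],[85,0,0,0,0],[85,0,0,0,0]]]' >/dev/null; python3 st.py 438.5 -298 121;  python3 -m handwheel '[[[36,0,0,0,0],[36,0,0,0,0],[36,0,0,0,0],[36,0,0,0,0],[36,0,0,0,0],[36,0,0,0,0],[36,0,0,0,0],[36,0,0,0,0],[36,0,0,-2,0],[36,0,0,-5,0]]]' 70 >/dev/null; python3 -m handwheel '[[[36,0,0,-9,0],[36,0,0,-13,0],[36,0,0,-15,0],[36,0,0,-12,0],[36,0,0,-8,0],[36,0,0,-4,0],[36,2,1,0,0],[36,4,2,0,0],[36,6,3,0,0],[36,8,4,0,0]]]' >/dev/null; python3 st.py 587.5 -24.8 190
```

```text
t 42.27 p [ 438.1 -299.5  121.5] yaw of tool y -0.006 zax [ 0.001 -0.001 -1.   ] F [-0.6  0.4  0.7] op 85.0 gf 0.0 j [-0.82  0.45  1.64 -0.    1.04 -0.81]
tool shift mm [1.5 0.4 0.5]
t 43.93 p [ 447.9 -278.5  187.9] yaw of tool y -0.006 zax [-0.001  0.001 -1.   ] F [ 0.   0.5 -3.6] op 40.8 gf 71.1 j [-0.78  0.37  1.57  0.    1.2  -0.77]
tool shift mm [254.6 138.   -2. ]
```

```bash
python3 -m handwheel '[[[36,10,5.5,0,0],[36,12,6.5,0,0],[36,14,7.5,0,0],[36,14,7.5,0,0],[36,14,7.5,0,0],[36,14,7.5,0,0],[36,14,7.5,0,0],[36,14,7.5,0,0],[36,14,7.5,0,0],[36,14,7.5,0,0]]]' >/dev/null; python3 -m handwheel '[[[36,14,7.5,0,0],[36,14,7.5,0,0],[36,14,7.5,0,0],[36,13,7,0,0],[36,12,6.5,0,0],[36,10,5.5,0,0],[36,9,5,0,0],[36,8,4.5,0,0],[36,6,3.5,0,0],[36,4,2,0,0]]]' >/dev/null;python3 -m handwheel '[[[36,3,1.5,0,0],[36,2,1,0,0],[36,0,0,0,0],[36,0,0,0,0],[36,0,0,0,0],[36,0,0,0,0],[36,0,0,0,0],[36,0,0,0,0],[36,0,0,0,0],[36,0,0,0,0]]]' >/dev/null; python3 st.py 587.5 -24.8 127
```

```text
t 46.43 p [580.3 -37.  188.6] yaw of tool y -0.006 zax [ 0. -0. -1.] F [ 0.4 -0.5 -3.4] op 40.3 gf 71.1 j [-0.27  0.48  1.4   0.    1.26 -0.26]
tool shift mm [12.3  7.1 61.6]
```

```bash
python3 -m handwheel '[[[36,2,1,0,0],[36,4,2,0,0],[36,3,2,0,0],[36,2,2,0,0],[36,0,0,5,0],[36,0,0,10,0],[36,0,0,10,0],[36,0,0,5,0],[36,0,0,0,0],[36,0,0,0,0]]]' >/dev/null; python3 st.py 587.5 -25.5 127; python3 tilt.py blue .588 -.025 .05
```

```text
t 47.27 p [587.3 -26.1 158.2] yaw of tool y -0.006 zax [-0.001  0.    -1.   ] F [ 0.2  0.2 -3.4] op 40.5 gf 71.1 j [-0.24  0.53  1.42 -0.    1.2  -0.24]
tool shift mm [ 0.6  0.3 31.2]
side 0 232 [[561.0, -38.0], [602.0, -0.0]]
side 0.03 283 [[560.0, -33.0], [604.0, 1.0]]
side 0.05 276 [[560.0, -36.0], [603.0, 0.0]]
side 0.07 395 [[561.0, -35.0], [606.0, -1.0]]
side 0.105 270 [[552.0, -31.0], [619.0, -5.0]]
```

```bash
python3 -c "
import cv2;cv2.imwrite('pics/t2c.png',cv2.resize(cv2.imread('pics/t_blue_side.png')[120:320,200:400],(500,500)))"
```

```text
(no output)
```

View pics/t2c.png

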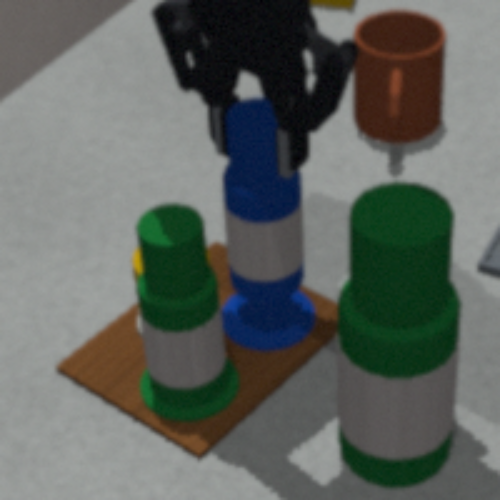

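The blue bottle hangs upright above the blue disc, with its base at crop pixel (268,300), and is centred. Lowering it.

```bash
python3 -m handwheel '[[[36,1,0,3,0],[36,0,0,6,0],[36,0,0,7,0],[36,0,0,5,0],[36,0,0,4,0],[36,0,0,2,0],[36,0,0,1,0],[36,0,0,0,0],[36,0,0,0,0],[36,0,0,0,0]]]' >/dev/null; python3 st.py 587.5 -25.5 127;  python3 -m handwheel '[[[36,0,0,1,0],[36,0,0,0.7,0],[36,0,0,0.5,0],[36,0,0,0.3,0],[36,0,0,0,0],[36,0,0,0,0],[36,0,0,0,0],[36,0,0,0,0],[36,0,0,0,0],[36,0,0,0,0]]]' >/dev/null; python3 st.py
```

```text
t 48.20 p [587.5 -25.1 130.9] yaw of tool y -0.006 zax [ 0.001 -0.    -1.   ] F [ 0.1  0.5 -4.4] op 40.8 gf 71.1 j [-0.24  0.56  1.45  0.    1.14 -0.24]
tool shift mm [-0.4 -0.   3.9]
t 49.03 p [587.4 -25.  128.1] yaw of tool y -0.006 zax [ 0. -0. -1.] F [-0.6 -0.9 -4.6] op 40.8 gf 71.1 j [-0.24  0.56  1.45  0.    1.13 -0.24]
```

Still no contact; I'll go a little lower, then release and back off.

```bash
python3 -m handwheel '[[[36,0,0,0.6,0],[36,0,0,0.4,0],[36,0,0,0.3,0],[36,0,0,0.2,0],[36,0,0,0,0],[36,0,0,0,0],[36,0,0,0,0],[36,0,0,0,0],[36,0,0,0,0],[36,0,0,0,0]]]' >/dev/null; python3 st.py
```

```text
t 49.87 p [587.4 -25.  126.6] yaw of tool y -0.006 zax [ 0. -0. -1.] F [-0.6  0.1 -3.2] op 40.4 gf 71.1 j [-0.24  0.56  1.45 -0.    1.13 -0.24]
```

```bash
python3 -m handwheel '[[[36,0,0,0.5,0],[36,0,0,0.3,0],[36,0,0,0,0],[44,0,0,0,0],[50,0,0,0,0],[60,0,0,0,0],[85,0,0,0,0],[85,0,0,0,0],[85,0,0,0,0],[85,0,0,0,0]]]' >/dev/null; python3 st.py; python3 -m handwheel '[[[85,0,0,-5,0],[85,0,0,-15,0],[85,0,0,-25,0],[85,0,0,-30,0],[85,0,0,-20,0],[85,-10,-5,0,0],[85,-22,-10,0,0],[85,-30,-14,0,0],[85,-34,-15,0,0],[85,-34,-15,0,0]]]' >/dev/null;python3 -m handwheel '[[[85,-34,-15,0,0],[85,-34,-15,0,0],[85,-20,-10,0,0],[85,-10,-5,0,0],[85,0,0,0,0],[85,0,0,0,0],[85,0,0,0,0],[85,0,0,0,0],[85,0,0,0,0],[85,0,0,0,0]]]' >/dev/null; python3 st.py; python3 tops.py; python3 - <<'E'
from h import *
p,W=cloud('top'); P=W[finder.outline_of('top','mug')[0]['pixels']]; print(np.round(np.nanmean(P[P[:,2]>.07],0),3))
z=np.load('top0.npz');_,V=cloud('top','top0.npz');M=(np.hypot(V[...,0]-.63,V[...,1]+.3)<.07)&(V[...,2]>.075);print(np.round(V[M].mean(0),3));M=(np.hypot(W[...,0]-.63,W[...,1]+.3)<.07)&(W[...,2]>.075);print(np.round(W[M].mean(0),3))
for n in('top','side'): 
    p,W=cloud(n); P=W[cmask(p,'green')&(np.hypot(W[...,0]-.45,W[...,1]-.036)<.05)&(W[...,2]>.19)]; print(np.round(P.mean(0),3))
E
```

```text
t 50.70 p [587.4 -25.  125.8] yaw of tool y -0.006 zax [ 0. -0. -1.] F [-0.1 -0.8 -0.2] op 85.2 gf 0.0 j [-0.24  0.56  1.45  0.    1.13 -0.24]
t 52.37 p [ 482.4 -251.6  220.8] yaw of tool y -0.005 zax [-0.  0. -1.] F [-0.5 -0.3 -0.1] op 85.2 gf 0.0 j [-0.7   0.37  1.48  0.    1.29 -0.69]
top yellow 496 [0.6403 0.011 ] 0.0268 [0.6401 0.0113 0.0697]
top green 309 [0.5979 0.0593] 0.0192 [0.5979 0.0593 0.1495]
top blue 364 [ 0.5877 -0.0257] 0.0205 [ 0.5873 -0.0257  0.1495]
top red 449 [0.4145 0.2764] 0.0255 [0.4119 0.2771 0.0644]
side yellow 36 [0.6391 0.0121] 0.0264 [0.6499 0.0225 0.0684]
side green 370 [0.5963 0.061 ] 0.0205 [0.5949 0.0629 0.1484]
side blue 330 [ 0.5859 -0.0246] 0.0212 [ 0.5854 -0.0221  0.1483]
side red 1271 [0.4138 0.2756] 0.0276 [0.4121 0.277  0.0639]
[ 0.627 -0.266  0.079]
[ 0.625 -0.297  0.083]
[ 0.634 -0.27   0.083]
[0.452 0.035 0.198]
[0.449 0.041 0.197]
```

View pics/k_side.png

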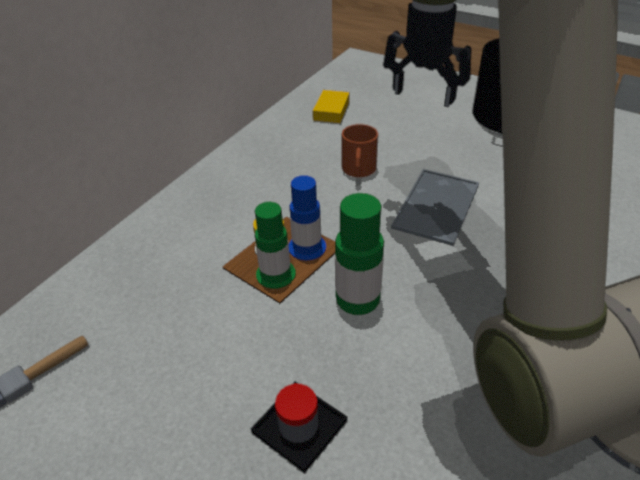

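Both bottles are upright on their own discs, the yellow jar is on the pad, the red jar is in the black tray, and the mug is still at (359,152). Handing in.

```bash
python3 -c "
from plant import arm
print(arm.hand_in())"
```

```text
the job is handed in; nothing more can be done
None
```

The jars are swapped in the order asked: red in the black tray, yellow on the white pad, both bottles back upright on their own discs (within about 2 mm of centre), mug untouched; handed in at about 53 s of the 139 s, no verdict shown.

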